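Set the domino table for the next hand

TASK

Set the table for the next hand: lay the blue-pipped domino flat in the middle of the open well, lengthwise with it, and lay the red-pipped domino squarely on top of the blue one. Stand the amber bottle upright in the middle of the cork coaster, and stand the brass bell upright on the table between the coaster and the well, midway and in line with their centres. Leave the black-pipped dominoes where they lie.

Things in the scene. Friction and masses are not known exactly. Their poses are not given: they have to be found in the camera images.
- well: Shallow well: dark wooden frame with a green floor, fixed for the run, 150 mm along its x (its length) by 130 mm along its y, rim 18 mm above the table, walls 8 mm thick, inside 134 x 114 mm, inner floor 6 mm above the table. Its open flap, a pale board 110 x 126 x 10 mm, lies on the table on its +x side (away from the robot). Origin: on the table under the middle of the frame (flap not counted).
- coaster: Round coaster, cork with a black border, 100 mm across, 5 mm high, fixed for the run. Origin: centre of its underside, on the table. It stands beside the well, centre 230 mm from the well's centre, on the well's +y or -y side (varies).
- domino_blue: White domino, 56 x 28 x 13 mm (long along its x, 28 mm along its y), double six with blue pips. Origin: centre of its underside; z up through the marked face. About 35 g. Goes in the well.
- domino_red: White domino, 56 x 28 x 13 mm (long along its x, 28 mm along its y), double six with red pips. Origin: centre of its underside; z up through the marked face. About 35 g. Goes on top of the blue-pipped domino.
- bottle: Amber longneck bottle with a pale paper band, upright; body 61 mm in diameter up to 125 mm, tapering to a neck 27 mm in diameter from 172 to 228 mm (its top). Origin: centre of its underside, z up. About 0.22 kg. Can be gripped by the neck from above.
- bell: Small brass hand bell standing on its mouth: skirt 60 mm in diameter, 44 mm high, with an upright round wooden handle 18 mm in diameter from 44 to 86 mm (its top). Origin: centre of its underside, z up. About 0.16 kg.
- domino_black1: White domino, 56 x 28 x 13 mm (long along its x, 28 mm along its y), black pips (3 and 5). Origin: centre of its underside; z up through the marked face. About 35 g. A bystander: leave it where it lies.
- domino_black2: White domino, 56 x 28 x 13 mm (long along its x, 28 mm along its y), black pips (2 and 4). Origin: centre of its underside; z up through the marked face. About 35 g. A bystander: leave it where it lies.
- domino_black3: White domino, 56 x 28 x 13 mm (long along its x, 28 mm along its y), black pips (1 and 6). Origin: centre of its underside; z up through the marked face. About 35 g. A bystander: leave it where it lies.
- domino_black4: White domino, 56 x 28 x 13 mm (long along its x, 28 mm along its y), black pips (5 and 5). Origin: centre of its underside; z up through the marked face. About 35 g. A bystander: leave it where it lies.
Mind the look-alikes: they are no part of the job. What is shaped like the domino_red but green or pink is not meant.

How it is judged (in metres and radians):
At the end, for the whole second after the job is handed in: Blue domino face up on the well floor (12 mm, 0.2 rad); red face up on blue (10 mm, 0.2 rad); bottle upright on the coaster (15 mm); bell upright on the table between, 101-137 mm from the well centre along its y, 15 mm off line; all released, at rest; black dominoes moved under 20 mm (horizontal distance between domino_blue and well below 0.012 m and angle between the x axis of domino_blue and the x axis of well, either way round below 0.2 rad and z of domino_blue in the frame of well between 0.003 and 0.009 m and angle between each of domino_blue, domino_red's own z axis and vertical below 0.08 rad and horizontal distance between domino_red and domino_blue below 0.01 m and angle between the x axis of domino_red and the x axis of domino_blue, either way round below 0.2 rad and z of domino_red in the frame of domino_blue between 0.01 and 0.016 m and horizontal distance between bottle and coaster below 0.015 m and height (world z) of bottle between 0.002 and 0.008 m and angle between each of bottle, bell's own z axis and vertical below 0.06 rad and x of bell in the frame of well between -0.015 and 0.015 m and (y of bell in the frame of well between 0.101 and 0.137 m or y of bell in the frame of well between -0.137 and -0.101 m) and horizontal distance between bell and coaster below 0.14 m and height (world z) of bell below 0.003 m and linear speed of each of domino_red, domino_blue, bottle, bell below 0.02 m/s and distance of each of domino_black1, domino_black2, domino_black3, domino_black4 from where it was at the start of the episode below 0.02 m); the robot touches nothing.
It fails at once if a black-pipped domino is moved (20 mm or more) (distance of any of domino_black1, domino_black2, domino_black3, domino_black4 from where it was at the start of the episode above 0.02 m).
It also fails if it takes over 102 s, if anything falls off the work surface, if the arm or the gripper's body presses on something with over 40 N, if the wrist force passes 120 N, or if a joint passes its speed limit or range.

ROBOT

A 6-joint arm with a two-finger parallel gripper is mounted at the origin on the work surface. World frame = base frame: x ahead of the robot, y to its left, z up, the work surface at z = 0. Lengths are in m, angles in degrees, forces in N, time in s.
With the tool pointing down it reaches from about 0.3 to 0.95 m from the base axis. Payload 3.1 kg.
Tool frame: the origin (TCP) lies midway between the tips of the shut fingers; the grasp point (between the pads) lies 19 mm behind it; z points along the fingers, y is the line along which they close (so a half turn about z gives the same grasp; the last joint's range is limited). The gripper opens to 85 mm and grips with 20 to 120 N. Pads are 22 mm wide; open, the fingers measure 114 mm over their backs; the gripper's body (76 mm by 85 mm) begins 54 mm behind the grasp point. The pads swing forward as they close: fully open they stand 13 mm farther back than shut.
Start: joints at [65.392, 17.653, 93.61, -0, 68.738, -3.994], TCP at [0.22, 0.585, 0.231] pointing down, gripper open.
Joint ranges: [-175.34, 175.34], [-45.06, 112.39], [2.9, 150.54], [-68.45, 248.45], [3.09, 151.38], [-168.51, 168.51]. Speed limits (degrees/s): [159.86, 159.86, 180, 180, 180, 180].

INTERFACE

Orientations are given as [roll, pitch, yaw] about the fixed x, y, z axes, in that order (R = Rz(yaw) Ry(pitch) Rx(roll)).
In Python, from plant import arm gives the robot as it stands.
- The arm moves only by the shell command python3 -m pendant 'ROWS' [FORCE]. ROWS is JSON, a list of rows, each an object with "delta_pos": the shift along the tool's x, y, z as a fraction of full scale, a list of three; "turn": the turn, a rotation vector about the tool's x, y, z as a fraction of full scale, a list of three; "grip": the closure, from -1 (fully open) to 1 (shut). A call has 1 to 20 rows; each row is the pose to reach, as a shift and turn from the pose commanded when the call began, along the tool's axes at that moment; what a row does not reach only later rows make up. Full scale, the value 1, is 0.25 m for a shift and pi/2 rad for a turn. A row lasts 1/12 s, in which the tool goes at most 41.7 mm and 7.16 degrees, less where a joint would pass 70% of its speed; a pose out of reach is approached as far as the arm can. A call with a number of a shift or a turn outside -1 to 1 is refused whole. A call with a gripper value outside its range is refused whole. The fingers move at their own pace and stop on an object; FORCE is the grip in N (left out, the last holds). Time passes only in rows, so rows that repeat a pose let the fingers close. It gives the time, the measured TCP pose, the force, the opening and the grip force at its end, in the units of the state.
- arm.state(): the state, without advancing time (a new reading comes with each control period).
- arm.read_camera(name): name is "side" or "top"; returns (picture, depth): 420x560x3 uint8, blue, green, red; 420x560 float32, m along the optical axis (not along the pixel's ray), 0 where there is no reading.
- arm.camera_info(name): a dict with "fx", "fy", "cx", "cy" (pixels), "rvec" (rotation vector, rad) and "tvec" (3), from world to camera coordinates, as OpenCV has them. Camera axes: x right, y down, z forward; pixel columns grow to the right and rows downward; lengths in m; the calibration is good to about 2 mm. A picture is of the moment at which its call begins. camera_info takes no time and is no camera call.
- arm.job_done(): hands the job in; it is judged then, once.
The state is a dict: "time": time; "joints": joint angles; "qd": joint speeds; "effort": joint torques, N m; "position": TCP position; "eef_rot": TCP orientation; "contact_force": force on the tool from outside, world axes, zero at the start; "torque": the same for the moment, N m; "finger_gap": finger opening in m; "grasp_force": force on a finger pad.
Only numpy, scipy, OpenCV 4.12 (cv2) and the standard library are available. Lean on these libraries where they do the work, as an engineer would, in place of code of your own. Each camera call takes 0.05 s, during which the arm holds its last target. There are 200 camera calls.

## Working session

There is one attempt and no reset: what is moved stays moved. The work goes in short steps, Python scripts to look and compute and a shell command to move; the robot and the scene stay as the last step left them, time stands still between calls to the robot, and variables do not carry over. Pictures are saved under pics/ and viewed, at most 14 in all, crops included, and the job is handed in when it is done.

```bash
mkdir -p pics; python3 - <<'E'
from plant import arm
import cv2,numpy as np
for n in("top","side"):
    p,d=arm.read_camera(n);cv2.imwrite(f"pics/{n}0.png",p);np.save(f"{n}0.npy",d)
    i=arm.camera_info(n);R=cv2.Rodrigues(np.array(i["rvec"]))[0];print(n,i,-R.T@np.array(i["tvec"]).ravel())
s=arm.state();print(s)
E
```

```text
top {'fx': 461.83312093625824, 'fy': 461.83312093625824, 'cx': 282.6671921269777, 'cy': 208.46603270414178, 'rvec': array([ 2.18147704, -2.13420213,  0.15105619]), 'tvec': array([-0.02465944,  0.45859252,  1.04670952])} [ 0.31852611 -0.00643546  1.09773207]
side {'fx': 407.5349380003905, 'fy': 407.5349380003905, 'cx': 279.47716142092764, 'cy': 209.8957299434647, 'rvec': array([ 2.14413162, -0.49541666,  0.22613237]), 'tvec': array([-0.44042803,  0.16390428,  1.05507755])} [ 0.08481073 -0.88469989  0.73766074]
{'time': 0.1, 'joints': array([ 6.53921670e+01,  1.77013549e+01,  9.36800646e+01, -8.04513911e-04,
        6.87377370e+01, -3.99285742e+00]), 'qd': array([-0.02718259, -0.15918257, -0.17530067, -0.07618153, -0.05838604,
       -0.02207767]), 'effort': array([-6.34525568e-04, -4.16413987e+01, -2.77643824e+01, -6.19581169e-05,
        4.13506132e-03, -1.66244490e-05]), 'position': array([0.21977234, 0.58430671, 0.2301599 ]), 'eef_rot': array([-1.79881081e+02, -7.54978937e-03,  1.59385309e+02]), 'contact_force': array([ 0.138368  , -0.16730895,  0.13921481]), 'torque': array([0.05683571, 0.0054846 , 0.0310303 ]), 'grasp_force': 0.0, 'finger_gap': 0.08593694311293941}
```

View pics/top0.png

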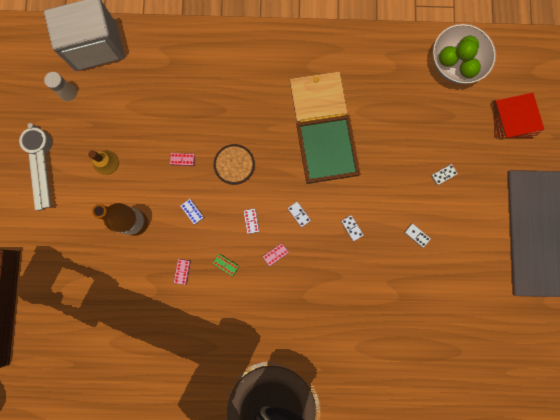

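View pics/side0.png

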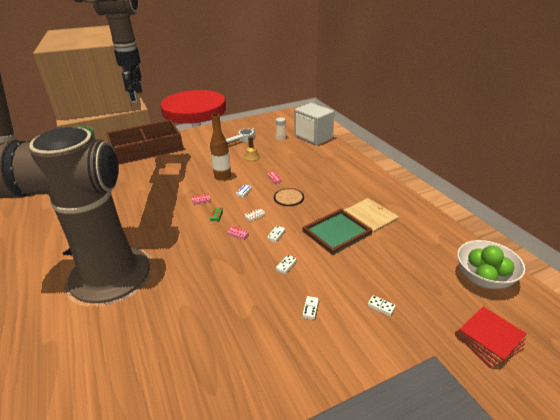

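The top view (up = +x, left = +y) shows blue at (192,211), red at (251,221), and black dominoes at (299,214), (352,228), (418,236) and (445,174). The well is at (329,149), the coaster at (234,164), the bell at (104,161), and the bottle has its neck at (98,211) and base near (135,222). The pink and green ones are decoys.

```bash
cat > h.py <<'E'
import cv2,numpy as np
from plant import arm
def cam(n):
    i=arm.camera_info(n);K=np.array([[i["fx"],0,i["cx"]],[0,i["fy"],i["cy"]],[0,0,1]])
    R=cv2.Rodrigues(np.array(i["rvec"]))[0];t=np.array(i["tvec"]).ravel();return K,R,t
def plane(n,px,z):
    K,R,t=cam(n);px=np.atleast_2d(px).astype(float)
    r=(R.T@np.linalg.inv(K)@np.c_[px,np.ones(len(px))].T).T;c=-R.T@t
    return c+r*((z-c[2])/r[:,2])[:,None]
def cloud(n,d):
    K,R,t=cam(n);v,u=np.mgrid[:d.shape[0],:d.shape[1]]
    P=np.stack([(u-K[0,2])/K[0,0]*d,(v-K[1,2])/K[1,1]*d,d],-1)
    return (P-t)@R
def rect(P):
    (c,(w,h),a)=cv2.minAreaRect((P[:,:2]*1000).astype(np.float32))
    if w<h:w,h,a=h,w,a+90
    return np.round([c[0],c[1],w,h,(a+90)%180-90],1)  # long-axis yaw deg, mm
def blobs(n,mask,z,lo=40,hi=20000):
    out=[]
    for c in cv2.findContours(mask.astype(np.uint8),cv2.RETR_EXTERNAL,cv2.CHAIN_APPROX_NONE)[0]:
        if lo<cv2.contourArea(c)<hi:
            p=c[:,0];out.append((p.mean(0).round(),rect(plane(n,p,z)),p))
    return out
def white(p,closek=5):
    h=cv2.cvtColor(p,cv2.COLOR_BGR2HSV);m=((h[...,1]<70)&(h[...,2]>110)).astype(np.uint8)
    return cv2.morphologyEx(m,cv2.MORPH_CLOSE,np.ones((closek,closek)))
E
python3 - <<'E'
from h import *
p=cv2.imread("pics/top0.png");d=np.load("top0.npy");C=cloud("top",d)
roi=np.zeros(p.shape[:2],bool);roi[140:290,80:470]=1
print("white");[print(a,b) for a,b,_ in blobs("top",white(p)*roi,.013)]
h=cv2.cvtColor(p,cv2.COLOR_BGR2HSV)
g=(h[...,0]>60)&(h[...,0]<95)&(h[...,1]>80)
print("green");[print(a,b) for a,b,_ in blobs("top",g*roi,.006,800)]
# well frame by darkness
dk=(h[...,2]<85);dk[:110]=0;dk[190:]=0;dk[:,:290]=0;dk[:,370:]=0
print("frame");[print(a,b) for a,b,_ in blobs("top",dk,.018,800)]
k=(h[...,2]<60);k[:140]=0;k[190:]=0;k[:,:205]=0;k[:,262:]=0
for a,b,q in blobs("top",k,.005,500):
    print("coaster",b); e=cv2.fitEllipse((plane("top",q,.005)[:,:2]*1000).astype(np.float32));print(e)
for nm,(zl,zh),(r0,r1,c0,c1) in [("bell",(.06,.1),(130,190,80,125)),("bottle",(.18,.24),(190,245,80,160)),("bottlebody",(.05,.12),(190,245,80,160))]:
    S=C[r0:r1,c0:c1].reshape(-1,3);S=S[(S[:,2]>zl)&(S[:,2]<zh)];print(nm,len(S),S.min(0),S.max(0),S.mean(0))
ds=np.load("side0.npy");S0=cloud("side",ds)
for nm,(zl,zh),(r0,r1,c0,c1) in [("bell",(.05,.1),(135,165,238,265)),("bottle",(.18,.24),(105,185,200,238)),("bottlebody",(.02,.12),(105,185,200,238))]:
    S=S0[r0:r1,c0:c1].reshape(-1,3);S=S[(S[:,2]>zl)&(S[:,2]<zh)];print("side",nm,len(S),S.min(0),S.max(0),S.mean(0))
cv2.imwrite("pics/crop0.png",cv2.resize(p[140:290,80:280],None,fx=4,fy=4,interpolation=cv2.INTER_NEAREST))
E
```

```text
white
[417. 235.] [ 405.3 -333.1   55.8   28.5   49.8]
[352. 228.] [ 418.9 -179.1   55.5   28.7   31.4]
[251. 221.] [430.6  59.2  55.3  28.4  12.1]
[299. 214.] [448.9 -53.5  55.7  28.6  37.1]
[192. 211.] [450.  200.   55.8  28.3  38.1]
[444. 174.] [ 552.7 -400.6   55.6   27.6  -59.8]
green
[328. 157.] [ 594.6 -124.4  108.6   92.6  -79.8]
frame
bell 86 [0.55677822 0.40656158 0.06108606] [0.57421041 0.42455768 0.09077004] [0.56413587 0.41340665 0.07928268]
bottle 278 [0.40754698 0.32063046 0.18052947] [0.43362089 0.34751561 0.23218014] [0.41961737 0.33061785 0.21758717]
bottlebody 278 [0.39012768 0.30400409 0.05034479] [0.4480187  0.34219786 0.11981646] [0.41376035 0.31224004 0.08655711]
side bell 49 [0.55702247 0.40103326 0.05064689] [0.5744442  0.42171068 0.08935358] [0.56397575 0.40980824 0.07174719]
side bottle 134 [0.40740515 0.31572512 0.18015807] [0.43371275 0.34527256 0.2303938 ] [0.41940553 0.32633953 0.2080281 ]
side bottlebody 513 [0.39043301 0.29918609 0.02008235] [0.56506706 0.56674547 0.11974963] [0.42618141 0.3327245  0.06724343]
```

View pics/crop0.png

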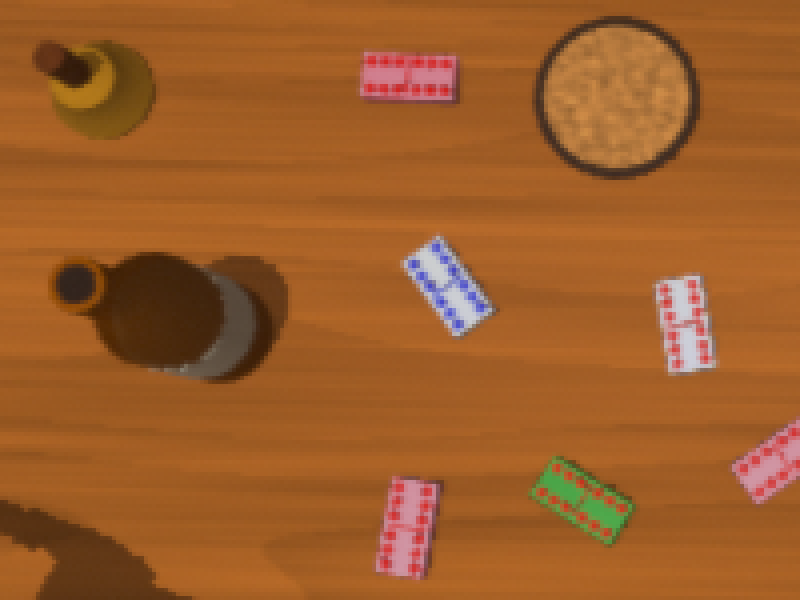

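```bash
python3 - <<'E'
from h import *
p=cv2.imread("pics/top0.png");d=np.load("top0.npy");C=cloud("top",d)
h=cv2.cvtColor(p,cv2.COLOR_BGR2HSV)
g=(h[...,0]>60)&(h[...,0]<95)&(h[...,1]>80);g[:100]=0;g[200:]=0;g[:,:280]=0;g[:,380:]=0
[print("green",a,b) for a,b,_ in blobs("top",g,.006,800)]
co=(h[...,0]<30)&(h[...,1]>80)&(h[...,2]>110)  # cork+table; border is the dark ring
dk=(h[...,2]<75);dk[:140]=0;dk[190:]=0;dk[:,:208]=0;dk[:,262:]=0
q=np.argwhere(dk)[:,::-1];print(len(q))
P=plane("top",q,.005)[:,:2]*1000
print("coaster",cv2.minEnclosingCircle(P.astype(np.float32)),P.mean(0))
hw=C[105:195,290:370].reshape(-1,3);hw=hw[(hw[:,2]>.015)&(hw[:,2]<.022)];print("rim",len(hw),rect(hw))
E
```

```text
green [330. 148.] [ 607.4 -122.1  118.7  108.6   10.2]
113
coaster ((568.3313598632812, 104.84075927734375), 48.569522857666016) [562.55228774  99.4846243 ]
rim 638 [ 624.3 -117.4  179.7  130.1   10.3]
```

```bash
python3 - <<'E'
from h import *
p=cv2.imread("pics/top0.png");K,R,t=cam("top")
def prof(c,a,z,L):
    u=np.array([np.cos(np.radians(a)),np.sin(np.radians(a))])
    for s in L:
        q=cv2.projectPoints(np.array([[c[0]+u[0]*s,c[1]+u[1]*s,z]])/[1000,1000,1],R,t,K,None)[0][0,0]
        print(s,cv2.getRectSubPix(p,(1,1),tuple(map(float,q)))[0,0],end='; ')
    print()
print("well x");prof((607,-122),10.2,.018,list(range(-84,-48,3))+list(range(48,90,3)))
print("well y");prof((607,-122),100.2,.018,list(range(-72,-45,3))+list(range(45,75,3)))
m=cv2.cvtColor(p,cv2.COLOR_BGR2GRAY)
# coaster ring: darkest radius along spokes from rough centre
pts=[]
for a in np.radians(np.arange(0,360,10)):
    r=np.arange(35,60,.5);w=np.c_[565.5+r*np.cos(a),104.5+r*np.sin(a),np.full(len(r),5)]/1000
    q=cv2.projectPoints(w,R,t,K,None)[0][:,0].astype(np.float32)
    v=cv2.remap(m,q[:,:1],q[:,1:],cv2.INTER_LINEAR).ravel();pts.append(w[v.argmin(),:2]*1000)
pts=np.array(pts,np.float32);print(cv2.fitEllipse(pts))
cv2.imwrite("pics/crop1.png",cv2.resize(p[60:200,200:380],None,fx=4,fy=4,interpolation=cv2.INTER_NEAREST))
E
```

```text
well x
-84 [ 38  94 161]; -81 [ 39  98 167]; -78 [ 38  97 166]; -75 [ 31  73 123]; -72 [23 47 81]; -69 [27 54 99]; -66 [34 64 96]; -63 [61 97 80]; -60 [ 75 115  72]; -57 [ 75 116  72]; -54 [ 75 116  71]; -51 [ 75 115  71]; 48 [ 69 107  69]; 51 [ 69 108  70]; 54 [ 70 108  70]; 57 [ 70 108  71]; 60 [ 69 108  71]; 63 [ 69 107  71]; 66 [55 88 68]; 69 [27 50 70]; 72 [25 52 92]; 75 [ 27  59 104]; 78 [ 29  91 140]; 81 [ 38 125 181]; 84 [ 62 133 182]; 87 [ 83 158 204]; 
well y
-72 [ 35  94 160]; -69 [ 36  94 163]; -66 [ 36  92 159]; -63 [ 31  72 128]; -60 [ 27  57 104]; -57 [27 55 97]; -54 [45 74 66]; -51 [ 70 109  70]; -48 [ 73 112  70]; 45 [ 74 112  71]; 48 [ 73 112  71]; 51 [ 73 112  71]; 54 [ 73 113  72]; 57 [ 66 102  78]; 60 [ 33  62 102]; 63 [ 28  57 103]; 66 [24 55 97]; 69 [ 29  75 129]; 72 [ 34  85 146]; 
((568.481201171875, 105.32473754882812), (94.13139343261719, 94.79291534423828), 94.23283386230469)
```

View pics/crop1.png

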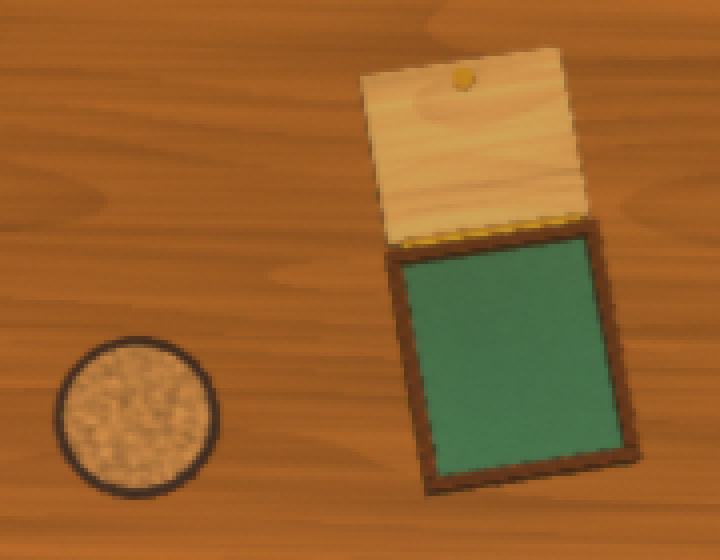

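The shadow-free rim edges put the well at about (607.5, -120.3) mm with yaw 10°. The coaster is at (568, 105.5), 229 mm from the well, which matches the 230 given. The bell target is therefore about (588, -7.5).

```bash
cat > go.py <<'E'
import sys,numpy as np
from scipy.spatial.transform import Rotation as Ro
from plant import arm
# usage: go.py x y z yaw [x y z yaw ...] : successive targets, all as deltas from the present pose
s=arm.state();R=Ro.from_euler('xyz',s["eef_rot"],degrees=True);a=list(map(float,sys.argv[1:]))
print("t",round(s["time"],2),"pos",s["position"].round(4),"rot",s["eef_rot"].round(1),"gap",round(s["finger_gap"],4),"gf",round(s["grasp_force"],1),"F",s["contact_force"].round(1),"j6",s["joints"][5].round(0))
for i in range(0,len(a),4):
    d=R.inv().apply(np.array(a[i:i+3])-s["position"])/.25
    v=(R.inv()*Ro.from_euler('xyz',[180,0,a[i+3]],degrees=True)).as_rotvec()/(np.pi/2)
    print(d.round(3).tolist(),v.round(3).tolist(),"rows",max(np.linalg.norm(d)*6,np.linalg.norm(v)*90/7.16).round(1))
E
python3 go.py .22 .584 .30 159.4  .34 .39 .30 190
```

```text
t 0.1 pos [0.2198 0.5843 0.2302] rot [-179.9   -0.   159.4] gap 0.0859 gf 0.0 F [ 0.1 -0.2  0.1] j6 -4.0
[-0.001, -0.001, -0.279] [-0.001, -0.0, -0.0] rows 1.7
[-0.724, -0.559, -0.278] [-0.001, -0.0, -0.34] rows 5.7
```

```bash
python3 -m pendant '[{"delta_pos":[0,0,-0.28],"turn":[0,0,0],"grip":-1},{"delta_pos":[0,0,-0.28],"turn":[0,0,0],"grip":-1},{"delta_pos":[-0.724,-0.559,-0.28],"turn":[0,0,-0.34],"grip":0},{"delta_pos":[-0.724,-0.559,-0.28],"turn":[0,0,-0.34],"grip":0},{"delta_pos":[-0.724,-0.559,-0.28],"turn":[0,0,-0.34],"grip":0},{"delta_pos":[-0.724,-0.559,-0.28],"turn":[0,0,-0.34],"grip":0},{"delta_pos":[-0.724,-0.559,-0.28],"turn":[0,0,-0.34],"grip":0},{"delta_pos":[-0.724,-0.559,-0.28],"turn":[0,0,-0.34],"grip":0},{"delta_pos":[-0.724,-0.559,-0.28],"turn":[0,0,-0.34],"grip":0}]' 40; python3 go.py .45 .2 .2 218.1 .45 .2 .06 218.1
```

```text
time: 0.85
position: [0.3422, 0.3862, 0.3008]
eef_rot: [-179.8, 0.0, -170.3]
contact_force: [0.3, -1.0, 0.1]
finger_gap: 0.043
grasp_force: 0.0
t 0.85 pos [0.3422 0.3862 0.3008] rot [-179.8    0.  -170.3] gap 0.043 gf 0.0 F [ 0.3 -1.   0.1] j6 -56.0
[-0.299, -0.806, 0.406] [-0.002, -0.0, -0.315] rows 5.7
[-0.299, -0.804, 0.966] [-0.002, -0.0, -0.315] rows 7.7
```

```bash
python3 -m pendant '[{"delta_pos":[-0.3,-0.805,0.1],"turn":[0,0,-0.315],"grip":0},{"delta_pos":[-0.3,-0.805,0.1],"turn":[0,0,-0.315],"grip":0},{"delta_pos":[-0.3,-0.805,0.1],"turn":[0,0,-0.315],"grip":0},{"delta_pos":[-0.3,-0.805,0.1],"turn":[0,0,-0.315],"grip":0},{"delta_pos":[-0.3,-0.805,0.4],"turn":[0,0,-0.315],"grip":0},{"delta_pos":[-0.3,-0.805,0.7],"turn":[0,0,-0.315],"grip":0},{"delta_pos":[-0.3,-0.805,0.96],"turn":[0,0,-0.315],"grip":0},{"delta_pos":[-0.3,-0.805,0.96],"turn":[0,0,-0.315],"grip":0},{"delta_pos":[-0.3,-0.805,0.96],"turn":[0,0,-0.315],"grip":0},{"delta_pos":[-0.3,-0.805,0.96],"turn":[0,0,-0.315],"grip":0}]'; python3 go.py .45 .2 .003 218.1;python3 - <<'E'
from h import *
a,_=arm.read_camera("top");b,_=arm.read_camera("side")
cv2.imwrite("pics/c2.png",np.hstack([cv2.resize(a[150:270,130:280],(400,320)),cv2.resize(b[110:260,160:310],(400,320))[:320]]))
E
```

```text
time: 1.68
position: [0.4468, 0.2044, 0.0576]
eef_rot: [179.9, -0.2, -141.7]
contact_force: [-0.6, -0.1, 0.1]
finger_gap: 0.0428
grasp_force: 0.0
t 1.68 pos [0.4468 0.2044 0.0576] rot [ 179.9   -0.2 -141.7] gap 0.0428 gf 0.0 F [-0.6 -0.1  0.1] j6 -109.0
[-0.0, -0.022, 0.218] [0.001, -0.003, 0.002] rows 1.3
```

View pics/c2.png

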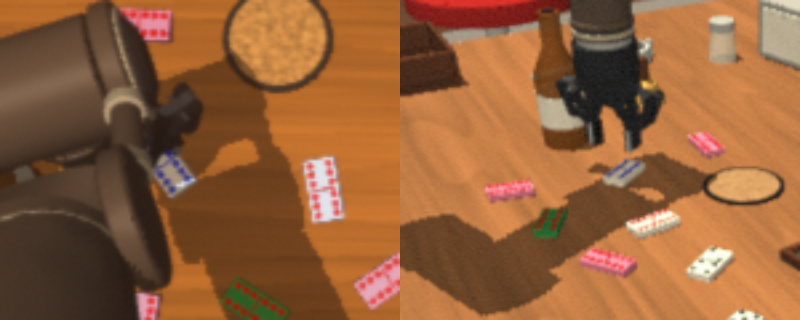

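The gripper is above the blue domino with the fingers straddling it (left panel at 172,172; right panel at 625,172). The arm may have still been settling, so I'll read the pose again.

```bash
python3 go.py .45 .2 .003 218.1
```

```text
t 1.78 pos [0.4437 0.2033 0.0558] rot [ 179.7   -0.7 -141.7] gap 0.0427 gf 0.0 F [-0.8  0.1 -0.4] j6 -109.0
[-0.014, -0.027, 0.211] [0.003, -0.008, 0.002] rows 1.3
```

```bash
python3 -m pendant '[{"delta_pos":[0,0,0],"turn":[0,0,0],"grip":0},{"delta_pos":[0,0,0],"turn":[0,0,0],"grip":0},{"delta_pos":[0,0,0],"turn":[0,0,0],"grip":0},{"delta_pos":[0,0,0],"turn":[0,0,0],"grip":0}]'; python3 go.py .45 .2 .003 218.1
```

```text
time: 2.12
position: [0.451, 0.2065, 0.0638]
eef_rot: [-179.9, 0.3, -141.6]
contact_force: [0.3, 0.1, 0.3]
finger_gap: 0.0428
grasp_force: 0.0
t 2.12 pos [0.451  0.2065 0.0638] rot [-179.9    0.3 -141.6] gap 0.0428 gf 0.0 F [0.3 0.1 0.3] j6 -109.0
[0.021, -0.017, 0.243] [-0.001, 0.003, 0.003] rows 1.5
```

```bash
python3 -m pendant '[{"delta_pos":[0.01,-0.02,0.04],"turn":[0,0,0],"grip":0},{"delta_pos":[0.01,-0.02,0.08],"turn":[0,0,0],"grip":0},{"delta_pos":[0.01,-0.02,0.12],"turn":[0,0,0],"grip":0},{"delta_pos":[0.01,-0.02,0.12],"turn":[0,0,0],"grip":0},{"delta_pos":[0.01,-0.02,0.12],"turn":[0,0,0],"grip":0},{"delta_pos":[0.01,-0.02,0.12],"turn":[0,0,0],"grip":0},{"delta_pos":[0.01,-0.02,0.12],"turn":[0,0,0],"grip":0},{"delta_pos":[0.01,-0.02,0.12],"turn":[0,0,0],"grip":0}]'; python3 go.py .45 .2 .003 218.1
```

```text
time: 2.78
position: [0.4506, 0.1999, 0.0315]
eef_rot: [-180.0, 0.0, -141.7]
contact_force: [-0.5, -0.3, -0.3]
finger_gap: 0.0428
grasp_force: 0.0
t 2.78 pos [0.4506 0.1999 0.0315] rot [-180.     0.  -141.7] gap 0.0428 gf 0.0 F [-0.5 -0.3 -0.3] j6 -109.0
[0.002, 0.002, 0.114] [-0.0, 0.0, 0.003] rows 0.7
```

```bash
python3 -m pendant '[{"delta_pos":[0,0,0.03],"turn":[0,0,0],"grip":0},{"delta_pos":[0,0,0.06],"turn":[0,0,0],"grip":0},{"delta_pos":[0,0,0.09],"turn":[0,0,0],"grip":0},{"delta_pos":[0,0,0.112],"turn":[0,0,0],"grip":0},{"delta_pos":[0,0,0.112],"turn":[0,0,0],"grip":0},{"delta_pos":[0,0,0.112],"turn":[0,0,0],"grip":0},{"delta_pos":[0,0,0.112],"turn":[0,0,0],"grip":1},{"delta_pos":[0,0,0.112],"turn":[0,0,0],"grip":1},{"delta_pos":[0,0,0.112],"turn":[0,0,0],"grip":1},{"delta_pos":[0,0,0.112],"turn":[0,0,0],"grip":1},{"delta_pos":[0,0,0.112],"turn":[0,0,0],"grip":1}]' 40; python3 go.py .45 .2 .12 218.1 .53 .04 .12 204 .607 -.120 .12 190
```

```text
time: 3.7
position: [0.4504, 0.1998, 0.0035]
eef_rot: [-180.0, 0.0, -141.7]
contact_force: [0.2, 0.0, -0.1]
finger_gap: 0.0267
grasp_force: 40.2
t 3.7 pos [0.4504 0.1998 0.0035] rot [-180.     0.  -141.7] gap 0.0267 gf 40.2 F [ 0.2  0.  -0.1] j6 -109.0
[0.001, 0.001, -0.466] [-0.0, 0.0, 0.003] rows 2.8
[0.147, -0.699, -0.466] [-0.0, 0.0, 0.159] rows 5.1
[0.302, -1.392, -0.466] [-0.0, 0.0, 0.315] rows 9.0
```

```bash
python3 -m pendant '[{"delta_pos":[0,0,-0.1],"turn":[0,0,0],"grip":1},{"delta_pos":[0,0,-0.2],"turn":[0,0,0],"grip":1},{"delta_pos":[0,0,-0.3],"turn":[0,0,0],"grip":1},{"delta_pos":[0,-0.05,-0.4],"turn":[0,0,0.02],"grip":1},{"delta_pos":[0.03,-0.15,-0.46],"turn":[0,0,0.04],"grip":1},{"delta_pos":[0.06,-0.28,-0.46],"turn":[0,0,0.07],"grip":1},{"delta_pos":[0.1,-0.42,-0.46],"turn":[0,0,0.1],"grip":1},{"delta_pos":[0.12,-0.56,-0.46],"turn":[0,0,0.13],"grip":1},{"delta_pos":[0.147,-0.7,-0.46],"turn":[0,0,0.16],"grip":1},{"delta_pos":[0.147,-0.7,-0.46],"turn":[0,0,0.16],"grip":1},{"delta_pos":[0.147,-0.7,-0.46],"turn":[0,0,0.16],"grip":1}]'; python3 go.py .607 -.120 .12 190
```

```text
time: 4.62
position: [0.5307, 0.038, 0.1184]
eef_rot: [-180.0, 0.0, -156.3]
contact_force: [-0.3, 0.6, -0.9]
finger_gap: 0.0266
grasp_force: 40.1
t 4.62 pos [0.5307 0.038  0.1184] rot [-180.     0.  -156.3] gap 0.0266 gf 40.1 F [-0.3  0.6 -0.9] j6 -114.0
[-0.025, -0.702, -0.006] [-0.0, 0.0, 0.153] rows 4.2
```

```bash
python3 -m pendant '[{"delta_pos":[0,-0.12,0],"turn":[0,0,0.03],"grip":1},{"delta_pos":[-0.01,-0.25,0],"turn":[0,0,0.06],"grip":1},{"delta_pos":[-0.02,-0.38,0],"turn":[0,0,0.09],"grip":1},{"delta_pos":[-0.025,-0.52,0],"turn":[0,0,0.12],"grip":1},{"delta_pos":[-0.025,-0.63,0.05],"turn":[0,0,0.153],"grip":1},{"delta_pos":[-0.025,-0.7,0.1],"turn":[0,0,0.153],"grip":1},{"delta_pos":[-0.025,-0.7,0.15],"turn":[0,0,0.153],"grip":1},{"delta_pos":[-0.025,-0.7,0.2],"turn":[0,0,0.153],"grip":1},{"delta_pos":[-0.025,-0.7,0.25],"turn":[0,0,0.153],"grip":1},{"delta_pos":[-0.025,-0.7,0.28],"turn":[0,0,0.153],"grip":1},{"delta_pos":[-0.025,-0.7,0.28],"turn":[0,0,0.153],"grip":1},{"delta_pos":[-0.025,-0.7,0.28],"turn":[0,0,0.153],"grip":1},{"delta_pos":[-0.025,-0.7,0.28],"turn":[0,0,0.153],"grip":1},{"delta_pos":[-0.025,-0.7,0.28],"turn":[0,0,0.153],"grip":1},{"delta_pos":[-0.025,-0.7,0.28],"turn":[0,0,0.153],"grip":1}]'; python3 go.py .607 -.120 .0105 190;python3 - <<'E'
from h import *
a,_=arm.read_camera("top");b,_=arm.read_camera("side")
cv2.imwrite("pics/c3.png",np.hstack([cv2.resize(a[60:220,260:410],(400,427)),cv2.resize(b[130:290,260:410],(400,427))]))
E
```

```text
time: 5.87
position: [0.6074, -0.1177, 0.0493]
eef_rot: [-180.0, 0.1, -169.8]
contact_force: [-0.9, 0.5, -0.6]
finger_gap: 0.0267
grasp_force: 40.1
t 5.87 pos [ 0.6074 -0.1177  0.0493] rot [-1.800e+02  1.000e-01 -1.698e+02] gap 0.0267 gf 40.1 F [-0.9  0.5 -0.6] j6 -115.0
[0.004, -0.009, 0.155] [-0.0, 0.001, 0.002] rows 0.9
```

View pics/c3.png

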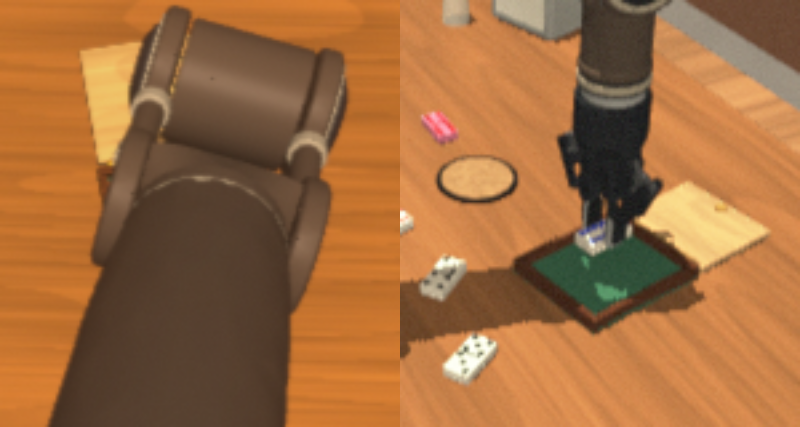

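The blue domino is held over the well (right panel at 597,237), aligned with it. I'll lower, release and lift.

```bash
python3 -m pendant '[{"delta_pos":[0.002,-0.009,0.04],"turn":[0,0,0.002],"grip":1},{"delta_pos":[0.002,-0.009,0.08],"turn":[0,0,0.002],"grip":1},{"delta_pos":[0.002,-0.009,0.12],"turn":[0,0,0.002],"grip":1},{"delta_pos":[0.002,-0.009,0.14],"turn":[0,0,0.002],"grip":1},{"delta_pos":[0.002,-0.009,0.157],"turn":[0,0,0.002],"grip":1},{"delta_pos":[0.002,-0.009,0.157],"turn":[0,0,0.002],"grip":1},{"delta_pos":[0.002,-0.009,0.157],"turn":[0,0,0.002],"grip":1},{"delta_pos":[0.002,-0.009,0.157],"turn":[0,0,0.002],"grip":1},{"delta_pos":[0.002,-0.009,0.157],"turn":[0,0,0.002],"grip":0.1},{"delta_pos":[0.002,-0.009,0.157],"turn":[0,0,0.002],"grip":0.1},{"delta_pos":[0.002,-0.009,0.157],"turn":[0,0,0.002],"grip":0.1},{"delta_pos":[0.002,-0.009,0.157],"turn":[0,0,0.002],"grip":0.1}]'; python3 go.py .607 -.120 .12 190 .55 -.05 .12 190 .43 .0595 .12 192
```

```text
time: 6.97
position: [0.6064, -0.12, 0.0085]
eef_rot: [180.0, -0.0, -170.0]
contact_force: [-0.1, 0.4, -0.1]
finger_gap: 0.0383
grasp_force: 0.0
t 6.97 pos [ 0.6064 -0.12    0.0085] rot [ 180.   -0. -170.] gap 0.0383 gf 0.0 F [-0.1  0.4 -0.1] j6 -115.0
[-0.002, -0.001, -0.446] [0.0, -0.0, -0.0] rows 2.7
[0.174, 0.315, -0.446] [0.0, -0.0, -0.0] rows 3.4
[0.571, 0.829, -0.446] [0.0, -0.0, -0.022] rows 6.6
```

```bash
python3 -m pendant '[{"delta_pos":[0,0,-0.1],"turn":[0,0,0],"grip":0.1},{"delta_pos":[0,0,-0.22],"turn":[0,0,0],"grip":0.1},{"delta_pos":[0,0,-0.35],"turn":[0,0,0],"grip":0.1},{"delta_pos":[0.06,0.1,-0.44],"turn":[0,0,0],"grip":0},{"delta_pos":[0.15,0.22,-0.44],"turn":[0,0,0],"grip":0},{"delta_pos":[0.24,0.34,-0.44],"turn":[0,0,0],"grip":0},{"delta_pos":[0.33,0.47,-0.44],"turn":[0,0,0],"grip":0},{"delta_pos":[0.41,0.59,-0.44],"turn":[0,0,0],"grip":0},{"delta_pos":[0.49,0.71,-0.44],"turn":[0,0,-0.02],"grip":0},{"delta_pos":[0.54,0.79,-0.4],"turn":[0,0,-0.023],"grip":0},{"delta_pos":[0.569,0.829,-0.33],"turn":[0,0,-0.023],"grip":0},{"delta_pos":[0.569,0.829,-0.25],"turn":[0,0,-0.023],"grip":0},{"delta_pos":[0.569,0.829,-0.17],"turn":[0,0,-0.023],"grip":0},{"delta_pos":[0.569,0.829,-0.13],"turn":[0,0,-0.023],"grip":0},{"delta_pos":[0.569,0.829,-0.13],"turn":[0,0,-0.023],"grip":0},{"delta_pos":[0.569,0.829,-0.13],"turn":[0,0,-0.023],"grip":0},{"delta_pos":[0.569,0.829,-0.13],"turn":[0,0,-0.023],"grip":0},{"delta_pos":[0.569,0.829,-0.13],"turn":[0,0,-0.023],"grip":0},{"delta_pos":[0.569,0.829,-0.13],"turn":[0,0,-0.023],"grip":0}]'; python3 go.py .4306 .0592 .003 192;python3 - <<'E'
from h import *
p,d=arm.read_camera("top");cv2.imwrite("pics/t4.png",p)
roi=np.zeros(p.shape[:2],bool);roi[110:190,290:370]=1
[print(a,b) for a,b,_ in blobs("top",white(p)*roi,.019)]
E
```

```text
time: 8.55
position: [0.4317, 0.0593, 0.0425]
eef_rot: [-180.0, 0.1, -168.0]
contact_force: [0.3, -0.1, 0.2]
finger_gap: 0.0429
grasp_force: 0.0
t 8.55 pos [0.4317 0.0593 0.0425] rot [-1.80e+02  1.00e-01 -1.68e+02] gap 0.0429 gf 0.0 F [ 0.3 -0.1  0.2] j6 -100.0
[0.005, 0.0, 0.158] [-0.0, 0.001, 0.0] rows 0.9
[327. 150.] [ 603.9 -118.    60.    31.8    9.7]
```

View pics/t4.png

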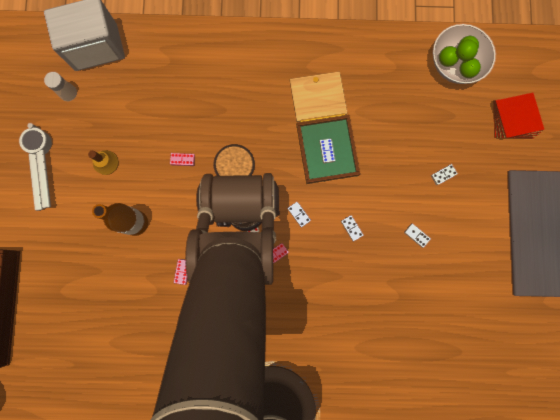

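Blue sits in the well at (327,150), centred within about 3 mm and aligned (9.7°). Next is the red domino.

```bash
python3 -m pendant '[{"delta_pos":[0.005,0,0.04],"turn":[0,0,0],"grip":0},{"delta_pos":[0.005,0,0.08],"turn":[0,0,0],"grip":0},{"delta_pos":[0.005,0,0.12],"turn":[0,0,0],"grip":0},{"delta_pos":[0.005,0,0.14],"turn":[0,0,0],"grip":0},{"delta_pos":[0.005,0,0.156],"turn":[0,0,0],"grip":0},{"delta_pos":[0.005,0,0.156],"turn":[0,0,0],"grip":0},{"delta_pos":[0.005,0,0.156],"turn":[0,0,0],"grip":0},{"delta_pos":[0.005,0,0.156],"turn":[0,0,0],"grip":1},{"delta_pos":[0.005,0,0.156],"turn":[0,0,0],"grip":1},{"delta_pos":[0.005,0,0.156],"turn":[0,0,0],"grip":1},{"delta_pos":[0.005,0,0.156],"turn":[0,0,0],"grip":1},{"delta_pos":[0.005,0,0.156],"turn":[0,0,0],"grip":1}]'; python3 go.py .43 .0595 .12 192 .6064 -.12 .12 190 .6064 -.12 .06 190
```

```text
time: 9.6
position: [0.4297, 0.0592, 0.0029]
eef_rot: [-180.0, 0.1, -167.9]
contact_force: [-0.4, 0.1, 1.9]
finger_gap: 0.0266
grasp_force: 39.6
t 9.6 pos [0.4297 0.0592 0.0029] rot [-1.800e+02  1.000e-01 -1.679e+02] gap 0.0266 gf 39.6 F [-0.4  0.1  1.9] j6 -100.0
[-0.002, 0.001, -0.468] [-0.0, 0.001, 0.001] rows 2.8
[-0.542, -0.849, -0.468] [-0.0, 0.001, 0.023] rows 6.7
[-0.542, -0.849, -0.228] [-0.0, 0.001, 0.023] rows 6.2
```

```bash
python3 -m pendant '[{"delta_pos":[0,0,-0.1],"turn":[0,0,0],"grip":1},{"delta_pos":[0,0,-0.22],"turn":[0,0,0],"grip":1},{"delta_pos":[0,0,-0.35],"turn":[0,0,0],"grip":1},{"delta_pos":[-0.06,-0.1,-0.46],"turn":[0,0,0],"grip":1},{"delta_pos":[-0.14,-0.22,-0.46],"turn":[0,0,0],"grip":1},{"delta_pos":[-0.22,-0.34,-0.46],"turn":[0,0,0],"grip":1},{"delta_pos":[-0.3,-0.47,-0.46],"turn":[0,0,0.01],"grip":1},{"delta_pos":[-0.38,-0.6,-0.46],"turn":[0,0,0.02],"grip":1},{"delta_pos":[-0.46,-0.72,-0.46],"turn":[0,0,0.023],"grip":1},{"delta_pos":[-0.51,-0.8,-0.42],"turn":[0,0,0.023],"grip":1},{"delta_pos":[-0.542,-0.849,-0.37],"turn":[0,0,0.023],"grip":1},{"delta_pos":[-0.542,-0.849,-0.31],"turn":[0,0,0.023],"grip":1},{"delta_pos":[-0.542,-0.849,-0.25],"turn":[0,0,0.023],"grip":1},{"delta_pos":[-0.542,-0.849,-0.22],"turn":[0,0,0.023],"grip":1},{"delta_pos":[-0.542,-0.849,-0.22],"turn":[0,0,0.023],"grip":1},{"delta_pos":[-0.542,-0.849,-0.22],"turn":[0,0,0.023],"grip":1},{"delta_pos":[-0.542,-0.849,-0.22],"turn":[0,0,0.023],"grip":1},{"delta_pos":[-0.542,-0.849,-0.22],"turn":[0,0,0.023],"grip":1},{"delta_pos":[-0.542,-0.849,-0.22],"turn":[0,0,0.023],"grip":1},{"delta_pos":[-0.542,-0.849,-0.22],"turn":[0,0,0.023],"grip":1}]'; python3 go.py .606 -.12 .023 190
```

```text
time: 11.27
position: [0.6067, -0.1201, 0.0585]
eef_rot: [-180.0, 0.1, -170.0]
contact_force: [-0.1, -0.7, 0.1]
finger_gap: 0.0269
grasp_force: 39.6
t 11.27 pos [ 0.6067 -0.1201  0.0585] rot [-1.8e+02  1.0e-01 -1.7e+02] gap 0.0269 gf 39.6 F [-0.1 -0.7  0.1] j6 -115.0
[0.003, 0.001, 0.142] [-0.0, 0.001, -0.0] rows 0.9
```

```bash
python3 -m pendant '[{"delta_pos":[0,0,0.04],"turn":[0,0,0],"grip":1},{"delta_pos":[0,0,0.08],"turn":[0,0,0],"grip":1},{"delta_pos":[0,0,0.11],"turn":[0,0,0],"grip":1},{"delta_pos":[0,0,0.13],"turn":[0,0,0],"grip":1},{"delta_pos":[0,0,0.142],"turn":[0,0,0],"grip":1},{"delta_pos":[0,0,0.142],"turn":[0,0,0],"grip":1},{"delta_pos":[0,0,0.142],"turn":[0,0,0],"grip":1},{"delta_pos":[0,0,0.142],"turn":[0,0,0],"grip":1},{"delta_pos":[0,0,0.142],"turn":[0,0,0],"grip":1},{"delta_pos":[0,0,0.142],"turn":[0,0,0],"grip":0.1},{"delta_pos":[0,0,0.142],"turn":[0,0,0],"grip":0.1},{"delta_pos":[0,0,0.142],"turn":[0,0,0],"grip":0.1},{"delta_pos":[0,0,0.142],"turn":[0,0,0],"grip":0.1}]'; python3 go.py .6 -.120 .15 190 .58 .1 .15 190 .55 .12 .15 190
```

```text
time: 12.35
position: [0.6061, -0.1201, 0.0216]
eef_rot: [180.0, -0.0, -170.0]
contact_force: [-0.2, -0.2, 0.4]
finger_gap: 0.0385
grasp_force: 0.0
t 12.35 pos [ 0.6061 -0.1201  0.0216] rot [ 180.   -0. -170.] gap 0.0385 gf 0.0 F [-0.2 -0.2  0.4] j6 -115.0
[0.024, 0.005, -0.514] [0.0, -0.0, -0.0] rows 3.1
[-0.05, 0.885, -0.513] [0.0, -0.0, -0.0] rows 6.1
[0.054, 0.985, -0.513] [0.0, -0.0, -0.0] rows 6.7
```

```bash
python3 -m pendant '[{"delta_pos":[0,0,-0.1],"turn":[0,0,0],"grip":0.1},{"delta_pos":[0,0,-0.22],"turn":[0,0,0],"grip":0.1},{"delta_pos":[0,0,-0.35],"turn":[0,0,0],"grip":0.1},{"delta_pos":[0,0.1,-0.47],"turn":[0,0,0],"grip":0},{"delta_pos":[0,0.24,-0.51],"turn":[0,0,0],"grip":0},{"delta_pos":[0.01,0.4,-0.51],"turn":[0,0,0],"grip":0},{"delta_pos":[0.02,0.56,-0.51],"turn":[0,0,0],"grip":0},{"delta_pos":[0.03,0.7,-0.51],"turn":[0,0,0],"grip":0},{"delta_pos":[0.04,0.86,-0.51],"turn":[0,0,0],"grip":0},{"delta_pos":[0.05,1,-0.51],"turn":[0,0,0],"grip":0}]'; python3 go.py .5656 .4135 .15 190 .5656 .4135 .1 190
```

```text
time: 13.18
position: [0.5497, 0.126, 0.1496]
eef_rot: [180.0, 0.0, -170.0]
contact_force: [0.6, 0.1, -0.6]
finger_gap: 0.0424
grasp_force: 0.0
t 13.18 pos [0.5497 0.126  0.1496] rot [ 180.    0. -170.] gap 0.0424 gf 0.0 F [ 0.6  0.1 -0.6] j6 -92.0
[-0.262, 1.122, -0.001] [0.0, 0.0, -0.0] rows 6.9
[-0.262, 1.122, 0.199] [0.0, 0.0, -0.0] rows 7.0
```

```bash
python3 -m pendant '[{"delta_pos":[-0.03,0.15,0],"turn":[0,0,0],"grip":0},{"delta_pos":[-0.07,0.3,0],"turn":[0,0,0],"grip":0},{"delta_pos":[-0.11,0.45,0],"turn":[0,0,0],"grip":0},{"delta_pos":[-0.15,0.6,0],"turn":[0,0,0],"grip":0},{"delta_pos":[-0.19,0.75,0],"turn":[0,0,0],"grip":0},{"delta_pos":[-0.22,0.88,0],"turn":[0,0,0],"grip":0},{"delta_pos":[-0.25,0.97,0],"turn":[0,0,0],"grip":0},{"delta_pos":[-0.25,1,0],"turn":[0,0,0],"grip":0},{"delta_pos":[-0.25,1,0],"turn":[0,0,0],"grip":0},{"delta_pos":[-0.25,1,0],"turn":[0,0,0],"grip":0}]'; python3 go.py .5656 .4135 .15 190 .5656 .4135 .1 190
python3 - <<'E'
from h import *
p,d=arm.read_camera("top")
roi=np.zeros(p.shape[:2],bool);roi[110:190,290:370]=1
[print(a,b) for a,b,_ in blobs("top",white(p)*roi,.032)]
C=cloud("top",d)[135:165,315:342].reshape(-1,3);print(np.median(C[C[:,2]>.02],0),(C[:,2]>.02).sum())
b,_=arm.read_camera("side")
cv2.imwrite("pics/c5.png",np.hstack([cv2.resize(p[100:200,270:380],(400,364)),cv2.resize(b[190:270,280:380],(400,364))]))
E
```

```text
time: 14.02
position: [0.5681, 0.3803, 0.1489]
eef_rot: [-179.9, -0.1, -170.0]
contact_force: [-0.3, 0.2, 0.5]
finger_gap: 0.0427
grasp_force: 0.0
t 14.02 pos [0.5681 0.3803 0.1489] rot [-1.799e+02 -1.000e-01 -1.700e+02] gap 0.0427 gf 0.0 F [-0.3  0.2  0.5] j6 -70.0
[-0.013, 0.132, -0.005] [-0.001, -0.001, 0.0] rows 0.8
[-0.014, 0.133, 0.195] [-0.001, -0.001, 0.0] rows 1.4
[328. 149.] [ 603.3 -118.4   63.8   31.4   10.4]
[ 0.60400603 -0.11679419  0.03108982] 296
```

View pics/c5.png

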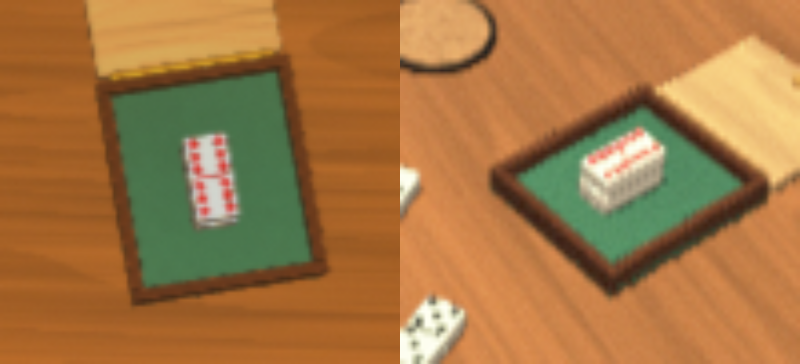

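Red lies squarely on blue in the middle of the well (left panel at 210,180; right panel shows the stack flush). Now the bell.

```bash
python3 -m pendant '[{"delta_pos":[-0.01,0.06,0],"turn":[0,0,0],"grip":0},{"delta_pos":[-0.012,0.13,0],"turn":[0,0,0],"grip":0},{"delta_pos":[-0.012,0.133,0.08],"turn":[0,0,0],"grip":0},{"delta_pos":[-0.012,0.133,0.16],"turn":[0,0,0],"grip":0},{"delta_pos":[-0.012,0.133,0.2],"turn":[0,0,0],"grip":0},{"delta_pos":[-0.012,0.133,0.2],"turn":[0,0,0],"grip":0},{"delta_pos":[-0.012,0.133,0.2],"turn":[0,0,0],"grip":0},{"delta_pos":[-0.012,0.133,0.2],"turn":[0,0,0],"grip":0},{"delta_pos":[-0.012,0.133,0.2],"turn":[0,0,0],"grip":0},{"delta_pos":[-0.012,0.133,0.2],"turn":[0,0,0],"grip":0}]'; python3 go.py .5656 .4135 .05 190
python3 - <<'E'
from h import *
b,_=arm.read_camera("side")
cv2.imwrite("pics/c6.png",cv2.resize(b[80:190,190:310],(600,550)))
E
```

```text
time: 14.95
position: [0.5668, 0.4148, 0.1012]
eef_rot: [179.9, 0.1, -170.0]
contact_force: [0.9, 0.2, -0.3]
finger_gap: 0.0428
grasp_force: 0.0
t 14.95 pos [0.5668 0.4148 0.1012] rot [ 1.799e+02  1.000e-01 -1.700e+02] gap 0.0428 gf 0.0 F [ 0.9  0.2 -0.3] j6 -67.0
[0.006, -0.005, 0.205] [0.001, 0.002, -0.0] rows 1.2
```

View pics/c6.png

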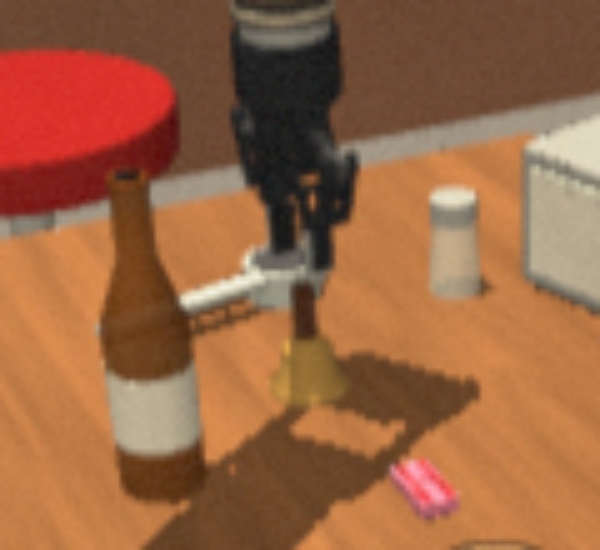

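The open fingers are centred over the bell handle (303,290). I'll descend and grip.

```bash
python3 -m pendant '[{"delta_pos":[0.005,-0.005,0.05],"turn":[0,0,0],"grip":0},{"delta_pos":[0.005,-0.005,0.1],"turn":[0,0,0],"grip":0},{"delta_pos":[0.005,-0.005,0.15],"turn":[0,0,0],"grip":0},{"delta_pos":[0.005,-0.005,0.18],"turn":[0,0,0],"grip":0},{"delta_pos":[0.005,-0.005,0.2],"turn":[0,0,0],"grip":0},{"delta_pos":[0.005,-0.005,0.2],"turn":[0,0,0],"grip":0},{"delta_pos":[0.005,-0.005,0.2],"turn":[0,0,0],"grip":0},{"delta_pos":[0.005,-0.005,0.2],"turn":[0,0,0],"grip":0},{"delta_pos":[0.005,-0.005,0.2],"turn":[0,0,0],"grip":1},{"delta_pos":[0.005,-0.005,0.2],"turn":[0,0,0],"grip":1},{"delta_pos":[0.005,-0.005,0.2],"turn":[0,0,0],"grip":1},{"delta_pos":[0.005,-0.005,0.2],"turn":[0,0,0],"grip":1},{"delta_pos":[0.005,-0.005,0.2],"turn":[0,0,0],"grip":1},{"delta_pos":[0.005,-0.005,0.2],"turn":[0,0,0],"grip":1}]' 50; python3 go.py .5656 .4135 .11 190 .577 .2 .11 190
```

```text
time: 16.17
position: [0.5654, 0.4133, 0.0504]
eef_rot: [180.0, 0.1, -170.0]
contact_force: [0.4, 0.9, 2.5]
finger_gap: 0.016
grasp_force: 48.7
t 16.17 pos [0.5654 0.4133 0.0504] rot [ 1.8e+02  1.0e-01 -1.7e+02] gap 0.016 gf 48.7 F [0.4 0.9 2.5] j6 -67.0
[-0.001, 0.001, -0.239] [0.0, 0.001, -0.0] rows 1.4
[0.102, -0.848, -0.239] [0.0, 0.001, -0.0] rows 5.3
```

```bash
python3 -m pendant '[{"delta_pos":[0,0,-0.06],"turn":[0,0,0],"grip":1},{"delta_pos":[0,0,-0.14],"turn":[0,0,0],"grip":1},{"delta_pos":[0,-0.03,-0.22],"turn":[0,0,0],"grip":1},{"delta_pos":[0.01,-0.1,-0.26],"turn":[0,0,0],"grip":1},{"delta_pos":[0.03,-0.22,-0.26],"turn":[0,0,0],"grip":1},{"delta_pos":[0.04,-0.34,-0.26],"turn":[0,0,0],"grip":1},{"delta_pos":[0.055,-0.46,-0.26],"turn":[0,0,0],"grip":1},{"delta_pos":[0.07,-0.58,-0.26],"turn":[0,0,0],"grip":1},{"delta_pos":[0.085,-0.7,-0.26],"turn":[0,0,0],"grip":1},{"delta_pos":[0.1,-0.82,-0.26],"turn":[0,0,0],"grip":1},{"delta_pos":[0.1,-0.9,-0.26],"turn":[0,0,0],"grip":1},{"delta_pos":[0.1,-0.95,-0.26],"turn":[0,0,0],"grip":1},{"delta_pos":[0.1,-0.95,-0.26],"turn":[0,0,0],"grip":1},{"delta_pos":[0.1,-0.95,-0.26],"turn":[0,0,0],"grip":1}]'; python3 go.py .588 -.0075 .112 190  .588 -.0075 .07 190
```

```text
time: 17.33
position: [0.5814, 0.1745, 0.1148]
eef_rot: [180.0, -0.0, -170.1]
contact_force: [-0.8, 0.1, -1.5]
finger_gap: 0.0158
grasp_force: 49.0
t 17.33 pos [0.5814 0.1745 0.1148] rot [ 180.    -0.  -170.1] gap 0.0158 gf 49.0 F [-0.8  0.1 -1.5] j6 -87.0
[0.099, -0.722, 0.011] [0.0, -0.0, -0.001] rows 4.4
[0.099, -0.722, 0.179] [0.0, -0.0, -0.001] rows 4.5
```

```bash
python3 -m pendant '[{"delta_pos":[0.01,-0.06,0],"turn":[0,0,0],"grip":1},{"delta_pos":[0.03,-0.16,0],"turn":[0,0,0],"grip":1},{"delta_pos":[0.04,-0.28,0],"turn":[0,0,0],"grip":1},{"delta_pos":[0.06,-0.4,0],"turn":[0,0,0],"grip":1},{"delta_pos":[0.075,-0.52,0],"turn":[0,0,0],"grip":1},{"delta_pos":[0.085,-0.62,0],"turn":[0,0,0],"grip":1},{"delta_pos":[0.099,-0.69,0.03],"turn":[0,0,0],"grip":1},{"delta_pos":[0.099,-0.722,0.08],"turn":[0,0,0],"grip":1},{"delta_pos":[0.099,-0.722,0.14],"turn":[0,0,0],"grip":1},{"delta_pos":[0.099,-0.722,0.17],"turn":[0,0,0],"grip":1},{"delta_pos":[0.099,-0.722,0.17],"turn":[0,0,0],"grip":1},{"delta_pos":[0.099,-0.722,0.17],"turn":[0,0,0],"grip":1},{"delta_pos":[0.099,-0.722,0.17],"turn":[0,0,0],"grip":1},{"delta_pos":[0.099,-0.722,0.17],"turn":[0,0,0],"grip":1},{"delta_pos":[0.099,-0.722,0.17],"turn":[0,0,0],"grip":1},{"delta_pos":[0.099,-0.722,0.17],"turn":[0,0,0],"grip":1}]'; python3 go.py .588 -.0075 .0508 190
```

```text
time: 18.67
position: [0.5889, -0.0072, 0.0728]
eef_rot: [-180.0, 0.1, -170.0]
contact_force: [-0.9, -0.5, -2.1]
finger_gap: 0.0155
grasp_force: 49.1
t 18.67 pos [ 0.5889 -0.0072  0.0728] rot [-1.8e+02  1.0e-01 -1.7e+02] gap 0.0155 gf 49.1 F [-0.9 -0.5 -2.1] j6 -105.0
[0.004, -0.001, 0.088] [-0.0, 0.001, 0.0] rows 0.5
```

```bash
python3 -m pendant '[{"delta_pos":[0.002,0,0.03],"turn":[0,0,0],"grip":1},{"delta_pos":[0.002,0,0.06],"turn":[0,0,0],"grip":1},{"delta_pos":[0.002,0,0.075],"turn":[0,0,0],"grip":1},{"delta_pos":[0.002,0,0.086],"turn":[0,0,0],"grip":1},{"delta_pos":[0.002,0,0.088],"turn":[0,0,0],"grip":1},{"delta_pos":[0.002,0,0.088],"turn":[0,0,0],"grip":1},{"delta_pos":[0.002,0,0.088],"turn":[0,0,0],"grip":1},{"delta_pos":[0.002,0,0.088],"turn":[0,0,0],"grip":1}]'; python3 go.py .588 -.0075 .0508 190
```

```text
time: 19.33
position: [0.5868, -0.0074, 0.0504]
eef_rot: [179.9, -0.2, -170.0]
contact_force: [-3.3, 0.9, 4.8]
finger_gap: 0.0156
grasp_force: 49.8
t 19.33 pos [ 0.5868 -0.0074  0.0504] rot [ 179.9   -0.2 -170. ] gap 0.0156 gf 49.8 F [-3.3  0.9  4.8] j6 -105.0
[-0.005, -0.001, -0.002] [0.001, -0.002, -0.0] rows 0.0
```

Contact is gentle (5 N). I'll release and rise.

```bash
python3 -m pendant '[{"delta_pos":[0,0,0],"turn":[0,0,0],"grip":0.3},{"delta_pos":[0,0,0],"turn":[0,0,0],"grip":0},{"delta_pos":[0,0,0],"turn":[0,0,0],"grip":0},{"delta_pos":[0,0,0],"turn":[0,0,0],"grip":0},{"delta_pos":[0,0,-0.05],"turn":[0,0,0],"grip":0},{"delta_pos":[0,0,-0.1],"turn":[0,0,0],"grip":0},{"delta_pos":[0,0,-0.2],"turn":[0,0,0],"grip":0},{"delta_pos":[0,0,-0.34],"turn":[0,0,0],"grip":0},{"delta_pos":[0,0,-0.5],"turn":[0,0,0],"grip":0},{"delta_pos":[0.05,0.05,-0.66],"turn":[0,0,0],"grip":0},{"delta_pos":[0.1,0.13,-0.8],"turn":[0,0,0],"grip":0},{"delta_pos":[0.14,0.25,-0.92],"turn":[0,0,0],"grip":0},{"delta_pos":[0.2,0.38,-1],"turn":[0,0,0],"grip":0},{"delta_pos":[0.25,0.5,-1],"turn":[0,0,0],"grip":0},{"delta_pos":[0.3,0.65,-1],"turn":[0,0,0],"grip":0},{"delta_pos":[0.32,0.8,-1],"turn":[0,0,0],"grip":0},{"delta_pos":[0.32,0.8,-1],"turn":[0,0,0],"grip":0},{"delta_pos":[0.32,0.8,-1],"turn":[0,0,0],"grip":0}]'; python3 go.py .4205 .332 .30 190 .4205 .332 .25 190
```

```text
time: 20.83
position: [0.4739, 0.1773, 0.3019]
eef_rot: [180.0, 0.2, -169.8]
contact_force: [-1.2, -0.5, 0.2]
finger_gap: 0.0425
grasp_force: 0.0
t 20.83 pos [0.4739 0.1773 0.3019] rot [ 180.     0.2 -169.8] gap 0.0425 gf 0.0 F [-1.2 -0.5  0.2] j6 -85.0
[0.1, 0.647, 0.007] [0.0, 0.002, 0.003] rows 3.9
[0.101, 0.647, 0.207] [0.0, 0.002, 0.003] rows 4.1
```

```bash
python3 -m pendant '[{"delta_pos":[0.01,0.08,0],"turn":[0,0,0],"grip":-0.3},{"delta_pos":[0.03,0.2,0],"turn":[0,0,0],"grip":-0.3},{"delta_pos":[0.05,0.32,0],"turn":[0,0,0],"grip":-0.3},{"delta_pos":[0.07,0.44,0],"turn":[0,0,0],"grip":-0.3},{"delta_pos":[0.09,0.55,0.03],"turn":[0,0,0],"grip":-0.3},{"delta_pos":[0.1,0.62,0.07],"turn":[0,0,0],"grip":-0.3},{"delta_pos":[0.1,0.647,0.12],"turn":[0,0,0],"grip":-0.3},{"delta_pos":[0.1,0.647,0.16],"turn":[0,0,0],"grip":-0.3},{"delta_pos":[0.1,0.647,0.16],"turn":[0,0,0],"grip":-0.3},{"delta_pos":[0.1,0.647,0.16],"turn":[0,0,0],"grip":-0.3},{"delta_pos":[0.1,0.647,0.16],"turn":[0,0,0],"grip":-0.3},{"delta_pos":[0.1,0.647,0.16],"turn":[0,0,0],"grip":-0.3},{"delta_pos":[0.1,0.647,0.16],"turn":[0,0,0],"grip":-0.3}]'; python3 go.py .4205 .332 .186 190
python3 - <<'E'
from h import *
b,_=arm.read_camera("side");p,d=arm.read_camera("top")
cv2.imwrite("pics/c7.png",np.hstack([cv2.resize(b[50:190,160:300],(400,400)),cv2.resize(p[110:200,240:330],(400,400))]))
C=cloud("top",d)[100:210,220:340].reshape(-1,3);S=C[(C[:,2]>.05)&(C[:,2]<.1)];print(len(S),S.min(0),S.max(0))
E
```

```text
time: 21.92
position: [0.4225, 0.33, 0.2608]
eef_rot: [180.0, 0.1, -170.1]
contact_force: [0.2, 0.8, 0.3]
finger_gap: 0.0557
grasp_force: 0.0
t 21.92 pos [0.4225 0.33   0.2608] rot [ 1.800e+02  1.000e-01 -1.701e+02] gap 0.0557 gf 0.0 F [0.2 0.8 0.3] j6 -67.0
[0.007, 0.009, 0.299] [0.0, 0.001, -0.001] rows 1.8
69 [ 0.57791368 -0.01245794  0.05033438] [0.5935762  0.00152731 0.08942357]
```

View pics/c7.png

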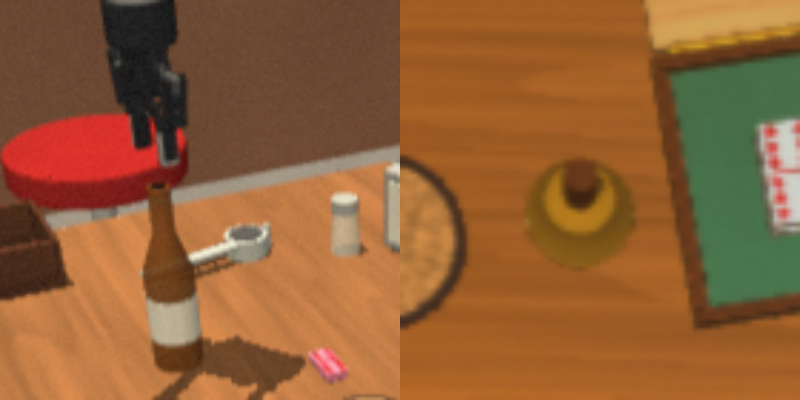

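The bell stands upright at about (586,-6) mm, midway between coaster and well (right panel at 580,210). The fingers are centred over the bottle neck (left panel at 158,190).

```bash
python3 -m pendant '[{"delta_pos":[0.006,0.008,0.05],"turn":[0,0,0],"grip":-0.3},{"delta_pos":[0.006,0.008,0.11],"turn":[0,0,0],"grip":-0.3},{"delta_pos":[0.006,0.008,0.17],"turn":[0,0,0],"grip":-0.3},{"delta_pos":[0.006,0.008,0.23],"turn":[0,0,0],"grip":-0.3},{"delta_pos":[0.006,0.008,0.27],"turn":[0,0,0],"grip":-0.3},{"delta_pos":[0.006,0.008,0.295],"turn":[0,0,0],"grip":-0.3},{"delta_pos":[0.006,0.008,0.295],"turn":[0,0,0],"grip":-0.3},{"delta_pos":[0.006,0.008,0.295],"turn":[0,0,0],"grip":-0.3},{"delta_pos":[0.006,0.008,0.295],"turn":[0,0,0],"grip":-0.3},{"delta_pos":[0.006,0.008,0.295],"turn":[0,0,0],"grip":0.4},{"delta_pos":[0.006,0.008,0.295],"turn":[0,0,0],"grip":1},{"delta_pos":[0.006,0.008,0.295],"turn":[0,0,0],"grip":1},{"delta_pos":[0.006,0.008,0.295],"turn":[0,0,0],"grip":1},{"delta_pos":[0.006,0.008,0.295],"turn":[0,0,0],"grip":1},{"delta_pos":[0.006,0.008,0.295],"turn":[0,0,0],"grip":1},{"delta_pos":[0.006,0.008,0.295],"turn":[0,0,0],"grip":1}]' 50; python3 go.py .4205 .332 .25 190 .568 .1055 .25 190
```

```text
time: 23.35
position: [0.4205, 0.3328, 0.1873]
eef_rot: [179.9, 0.1, -170.0]
contact_force: [-0.1, 1.5, 4.8]
finger_gap: 0.0256
grasp_force: 49.5
t 23.35 pos [0.4205 0.3328 0.1873] rot [ 1.799e+02  1.000e-01 -1.700e+02] gap 0.0256 gf 49.5 F [-0.1  1.5  4.8] j6 -66.0
[0.0, -0.003, -0.251] [0.001, 0.001, -0.0] rows 1.5
[-0.424, -0.998, -0.251] [0.001, 0.001, -0.0] rows 6.7
```

```bash
python3 -m pendant '[{"delta_pos":[0,0,-0.05],"turn":[0,0,0],"grip":1},{"delta_pos":[0,0,-0.12],"turn":[0,0,0],"grip":1},{"delta_pos":[0,0,-0.2],"turn":[0,0,0],"grip":1},{"delta_pos":[-0.01,-0.02,-0.24],"turn":[0,0,0],"grip":1},{"delta_pos":[-0.025,-0.06,-0.25],"turn":[0,0,0],"grip":1},{"delta_pos":[-0.05,-0.12,-0.25],"turn":[0,0,0],"grip":1},{"delta_pos":[-0.085,-0.2,-0.25],"turn":[0,0,0],"grip":1},{"delta_pos":[-0.125,-0.3,-0.25],"turn":[0,0,0],"grip":1},{"delta_pos":[-0.17,-0.4,-0.25],"turn":[0,0,0],"grip":1},{"delta_pos":[-0.21,-0.5,-0.25],"turn":[0,0,0],"grip":1},{"delta_pos":[-0.255,-0.6,-0.25],"turn":[0,0,0],"grip":1},{"delta_pos":[-0.3,-0.7,-0.25],"turn":[0,0,0],"grip":1},{"delta_pos":[-0.34,-0.8,-0.25],"turn":[0,0,0],"grip":1},{"delta_pos":[-0.38,-0.89,-0.25],"turn":[0,0,0],"grip":1},{"delta_pos":[-0.405,-0.95,-0.24],"turn":[0,0,0],"grip":1},{"delta_pos":[-0.418,-0.985,-0.2],"turn":[0,0,0],"grip":1},{"delta_pos":[-0.424,-0.998,-0.15],"turn":[0,0,0],"grip":1},{"delta_pos":[-0.424,-0.998,-0.12],"turn":[0,0,0],"grip":1},{"delta_pos":[-0.424,-0.998,-0.12],"turn":[0,0,0],"grip":1},{"delta_pos":[-0.424,-0.998,-0.12],"turn":[0,0,0],"grip":1}]'
python3 -m pendant '[{"delta_pos":[0,0,0],"turn":[0,0,0],"grip":1},{"delta_pos":[0,0,0],"turn":[0,0,0],"grip":1},{"delta_pos":[0,0,0],"turn":[0,0,0],"grip":1},{"delta_pos":[0,0,0],"turn":[0,0,0],"grip":1},{"delta_pos":[0,0,0],"turn":[0,0,0],"grip":1}]';python3 go.py .568 .1055 .1925 190
python3 - <<'E'
from h import *
b,_=arm.read_camera("side");cv2.imwrite("pics/c8.png",cv2.resize(b[60:240,200:380],(540,540)))
E
```

```text
time: 25.02
position: [0.5657, 0.1055, 0.2143]
eef_rot: [180.0, -0.2, -170.0]
contact_force: [0.3, -0.1, -2.0]
finger_gap: 0.0252
grasp_force: 49.3
time: 25.43
position: [0.5677, 0.1052, 0.2169]
eef_rot: [-180.0, 0.1, -170.0]
contact_force: [-0.4, -0.5, -2.4]
finger_gap: 0.0253
grasp_force: 49.3
t 25.43 pos [0.5677 0.1052 0.2169] rot [-1.8e+02  1.0e-01 -1.7e+02] gap 0.0253 gf 49.3 F [-0.4 -0.5 -2.4] j6 -94.0
[-0.001, 0.001, 0.097] [-0.0, 0.001, 0.0] rows 0.6
```

View pics/c8.png

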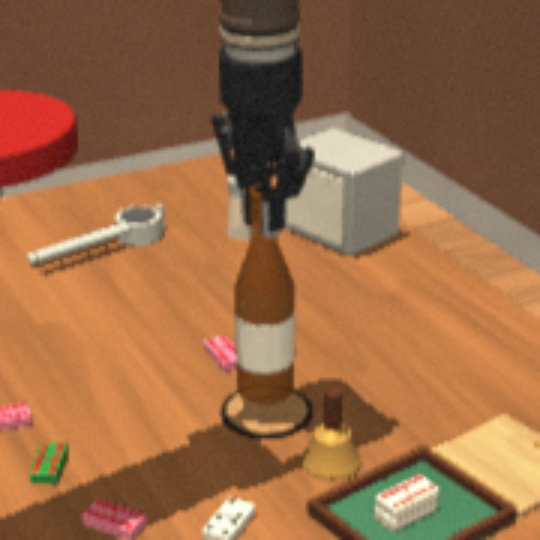

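The bottle hangs upright over the coaster (266,410), clear of the bell. I'll lower it.

```bash
python3 -m pendant '[{"delta_pos":[0,0,0.03],"turn":[0,0,0],"grip":1},{"delta_pos":[0,0,0.055],"turn":[0,0,0],"grip":1},{"delta_pos":[0,0,0.075],"turn":[0,0,0],"grip":1},{"delta_pos":[0,0,0.09],"turn":[0,0,0],"grip":1},{"delta_pos":[0,0,0.097],"turn":[0,0,0],"grip":1},{"delta_pos":[0,0,0.097],"turn":[0,0,0],"grip":1},{"delta_pos":[0,0,0.097],"turn":[0,0,0],"grip":1},{"delta_pos":[0,0,0.097],"turn":[0,0,0],"grip":1}]';python3 go.py .568 .1055 .1925 190
```

```text
time: 26.15
position: [0.5675, 0.1048, 0.1924]
eef_rot: [180.0, -0.0, -170.0]
contact_force: [-2.2, -0.1, 2.8]
finger_gap: 0.0252
grasp_force: 49.8
t 26.15 pos [0.5675 0.1048 0.1924] rot [ 180.   -0. -170.] gap 0.0252 gf 49.8 F [-2.2 -0.1  2.8] j6 -94.0
[-0.003, 0.002, -0.0] [0.0, -0.0, -0.0] rows 0.0
```

Touching down with 3 N. I'll open, rise straight up and back off.

```bash
python3 -m pendant '[{"delta_pos":[0,0,0],"turn":[0,0,0],"grip":0.2},{"delta_pos":[0,0,0],"turn":[0,0,0],"grip":-0.2},{"delta_pos":[0,0,0],"turn":[0,0,0],"grip":-0.2},{"delta_pos":[0,0,0],"turn":[0,0,0],"grip":-0.2},{"delta_pos":[0,0,-0.04],"turn":[0,0,0],"grip":-0.2},{"delta_pos":[0,0,-0.1],"turn":[0,0,0],"grip":-0.2},{"delta_pos":[0,0,-0.2],"turn":[0,0,0],"grip":-0.2},{"delta_pos":[0,0,-0.3],"turn":[0,0,0],"grip":-0.2},{"delta_pos":[0,0,-0.4],"turn":[0,0,0],"grip":-0.2},{"delta_pos":[0.1,0.1,-0.44],"turn":[0,0,0],"grip":-0.2},{"delta_pos":[0.2,0.25,-0.44],"turn":[0,0,0],"grip":-0.2},{"delta_pos":[0.3,0.4,-0.44],"turn":[0,0,0],"grip":-0.2},{"delta_pos":[0.4,0.55,-0.44],"turn":[0,0,0],"grip":-0.2},{"delta_pos":[0.5,0.7,-0.44],"turn":[0,0,0],"grip":-0.2},{"delta_pos":[0.5,0.85,-0.44],"turn":[0,0,0],"grip":-0.2},{"delta_pos":[0.5,0.95,-0.44],"turn":[0,0,0],"grip":-0.2},{"delta_pos":[0.5,0.95,-0.44],"turn":[0,0,0],"grip":-0.2},{"delta_pos":[0.5,0.95,-0.44],"turn":[0,0,0],"grip":-0.2},{"delta_pos":[0.5,0.95,-0.44],"turn":[0,0,0],"grip":-0.2}]'
python3 - <<'E'
from h import *
p,d=arm.read_camera("top");b,_=arm.read_camera("side")
cv2.imwrite("pics/c9.png",np.hstack([cv2.resize(p[90:270,200:430],(440,344)),cv2.resize(b[100:260,240:400],(344,344))]))
C=cloud("top",d)[90:200,180:290].reshape(-1,3)
for l,h in((.05,.12),(.18,.24)):
    S=C[(C[:,2]>l)&(C[:,2]<h)];print(len(S),S.min(0),S.max(0))
roi=np.zeros(p.shape[:2],bool);roi[110:290,280:470]=1
[print(a,c) for a,c,_ in blobs("top",white(p)*roi,.013)]
E
```

```text
time: 27.73
position: [0.4033, 0.3169, 0.3024]
eef_rot: [-180.0, 0.0, -170.0]
contact_force: [0.3, -0.8, 0.2]
finger_gap: 0.0513
grasp_force: 0.0
269 [ 0.5364977  -0.01245479  0.05041836] [0.59377371 0.1321822  0.11945059]
243 [0.55354952 0.09348046 0.18048937] [0.58054064 0.11990104 0.23591465]
[417. 235.] [ 405.4 -333.3   55.8   28.7   51.2]
[352. 228.] [ 418.9 -179.1   55.5   28.7   31.4]
[299. 214.] [448.9 -53.5  55.7  28.3  36.8]
[444. 174.] [ 552.8 -400.6   55.6   27.6  -59.9]
[328. 149.] [ 608.6 -120.4   64.5   31.7   10.2]
```

View pics/c9.png

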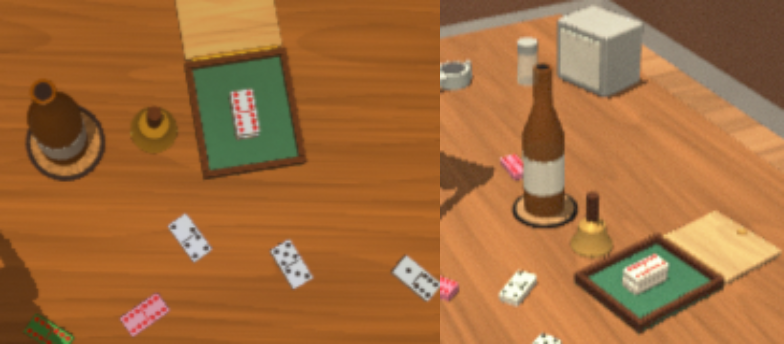

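The bottle neck measures (567,107) against the coaster at (568,105). The bell, stack and black dominoes are all where they should be.

```bash
python3 -c "
from plant import arm
print(arm.job_done())"
```

```text
the job is handed in; nothing more can be done
None
```

I set the table and handed the job in at about 28 s; the last images show blue in the well with red on top, the bottle on the coaster, the bell midway between, and the black dominoes unmoved, though no verdict came back.

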